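Bring a brittle coil gently up to the clamping stop

ROBOT

A 7-joint arm with a two-finger parallel gripper is mounted at the origin on the work surface. World frame = base frame: x ahead of the robot, y to its left, z up, the work surface at z = 0. Lengths are in m, angles in rad, forces in N, time in s.
With the tool pointing down it reaches from about 0.4 to 0.875 m from the base axis. Payload 4.4 kg.
Tool frame: the origin (TCP) lies midway between the tips of the shut fingers; the grasp point (between the pads) lies 19 mm behind it (bot.tcp_to_grasp is the distance from the TCP to the grasp point, in m); z points along the fingers, y is the direction in which the jaws open and shut (so a half turn about z gives the same grasp; the last joint's range is limited). The gripper opens to 85 mm and grips with 20 to 120 N. Pads are 22 mm wide; open, the fingers measure 114 mm over their backs; the gripper's body (76 mm by 85 mm) begins 54 mm behind the grasp point. The pads swing forward as they close: fully open they stand 13 mm farther back than shut.
Start: joints at [-1.251, 0.628, 0.038, 1.517, -0.027, 0.996, -0.02], TCP at [0.245, 0.602, 0.231] pointing down, gripper open.
Joint ranges: [-3.06, 3.06], [-0.37, 2.12], [-1.25, 1.32], [0.18, 2.47], [-1.1, 4.24], [0.23, 1.98], [-2.94, 2.94]. Speed limits (rad/s): [2.57, 2.57, 3.14, 3.14, 3.14, 3.14, 3.14].

INTERFACE

Orientations are given as a unit quaternion [w, x, y, z].
In Python, from rig import bot gives the robot as it stands. The module is installed in compiled form; this text tells all that it offers. Calls block until the motion is done:
- bot.goto(position, orientation): joint-space move of the TCP to a pose.
- bot.line_to(position, frame=None, rate=0.15): straight line of the TCP; frame=None keeps the orientation; rate is the mean speed in m/s.
- bot.move_joints(angles): joint-space move.
- bot.move_gripper(opening, squeeze=None): finger opening in m; squeeze is the grip in N (None keeps the last); returns when the fingers have stopped.
- bot.dwell(seconds).
- bot.ik(position, orientation): joint angles nearest the present ones, or None.
- bot.capture(name): name is "scene" or "top" or "wrist"; returns a dict with "frame" (420x560x3 uint8, blue, green, red), "z_map" (420x560 float32, m along the optical axis (not along the pixel's ray), 0 where there is no reading), "camera_matrix" (3x3 intrinsics, pixels), "rvec" (rotation vector, rad) and "tvec" (3), from world to camera coordinates, as OpenCV has them. Camera axes: x right, y down, z forward; pixel columns grow to the right and rows downward; lengths in m; the calibration is good to about 2 mm. A picture is of the moment at which its call begins.
A pose or a line that the arm cannot do raises bot.MotionError and nothing moves.
- bot.close_job(): hands the job in, once; it reports no verdict.
Trained networks look in a picture, given as the dict that the camera call returned (one of the last four; its "shot" number tells which), for a name from the list of things; names that differ only in an ending like _2 or _b are one class to them, and where a whole thing is asked for, a point or a joint stands for the part that bears it (a point fixed in the world has none). Each returns a list of dicts, best first, with "conf" (0 to 1); they miss things now and then, are a little off and sometimes report something else, mostly with a low value. They report only what shows in the picture. A call takes as long as a camera call. They do not tell look-alikes from the thing itself.
- bot.find_in(picture, label): "position" ([x, y, z] in m, in the coordinates of the camera as it stood for that picture, good to about 4 mm: the middle of the surface that is visible of it).
- bot.cut_out(picture, label): "mask" (420x560 bool, what is visible of it).
- bot.tip_of(picture, label): "position" ([x, y, z] in m, in the coordinates of the camera as it stood for that picture, good to about 4 mm: a listed point, or the origin of a listed thing).
Readings, each from a call of its own:
- bot.current_t(): time.
- bot.current_joint_pos(): joint angles.
- bot.current_dq(): joint speeds.
- bot.current_tau(): joint torques, N m.
- bot.current_tcp_pos(): TCP position.
- bot.current_eef_rot(): TCP orientation.
- bot.current_ft_force(): force on the tool from outside, world axes, zero at the start.
- bot.current_wrist_torque(): the same for the moment, N m.
- bot.current_opening(): finger opening in m.
Only numpy, scipy, OpenCV 4.12 (cv2) and the standard library are available. Lean on these libraries where they do the work, as an engineer would, in place of code of your own. Each camera call takes 0.05 s, during which the arm holds its last target.

TASK

Slide the copper-wound coil along the glass bench, square and roughly centred against the rubber plate of the plunger on the green cube, and on until the plunger's red band has vanished into its sleeve while the yellow band still shows; leave the coil standing there against the plate. Its ceramic cheeks are brittle: keep it flat on the bench, be gentle and never press on it with more than 15 N. Let only the coil move the plunger, do not touch the plunger or the cube yourself, and leave the bronze washers, the hand pusher and the screw jack alone.

Things in the scene. Friction and masses are not known exactly. Their poses are not given: they have to be found in the camera images.
- coil: wound choke coil, loose, about 0.6 kg: copper winding between two white ceramic cheeks, a block 80 mm deep (its x), 130 mm long (its y, cheek to cheek), 56 mm high. Origin at the centre of its underside; at the start it lies before the plunger with its x axis roughly along the stop's x axis.
- stop: fixed stop: green anodized 100 mm fixture cube carrying a steel sleeve (32 mm diameter, 40 mm long, axis 30 mm above the bench) that faces the coil. Origin on the bench under the sleeve's mouth; its x axis is the push direction, from the coil towards the cube (near cube face at x = +40 mm). The plunger slides in the sleeve.
- plunger (a joint): how far the plunger is pushed into the sleeve, m: 0 fully out, 0.052 bottomed hard. It is stiff (about 2 N) and stays where it is left. Its 16 mm steel stem carries a red band 14 mm wide, wholly inside the sleeve from 0.030 on, and nearer the plate a yellow band 8 mm wide, which enters from 0.042 and is hidden at 0.050.
- plate_face (a point): centre of the plunger's front face, a rubber plate 80 mm wide and 46 mm high (7 to 53 mm above the bench), 30 mm above the bench; axes as the stop's. It lies 70 mm before the stop's origin (x = -0.070 + joint value in the stop's frame).
- washers: bystander: stack of bronze thrust washers, 80 mm across, 39 mm high, loose; origin at the centre of its underside
- pusher: bystander: grey rubber-tipped hand pusher, 180 mm long, 32 mm high, lying loose; origin under its middle, x along its length
- jack: bystander: silvery cast steel screw jack with a side crank, fixed, 150 mm foot diameter, 203 mm high; origin at the centre of its foot; the crank sticks out 145 mm on its +x side
There are look-alikes about, which are no part of the job. What is meant by the coil is not pink, purple or turquoise, and is the smaller of those in its own colour.

How it is judged:
At the end, for the whole second after the job is handed in: The plunger stands between 0.029 and 0.0495 m (red band in, yellow band showing); the coil rests flat and still on the bench (tilt under 0.05 rad, underside below 5 mm), against the plate (centre less than 46 mm before it, i.e. a gap of at most 6 mm), centred within 30 mm and square within 0.1 rad (value of joint plunger between 0.029 and 0.0495 m and x of coil in the frame of plate_face above -0.046 m and y of coil in the frame of plate_face between -0.03 and 0.03 m and angle between the x axis of coil and the x axis of stop, either way round below 0.1 rad and angle between coil's own z axis and vertical below 0.05 rad and height (world z) of coil below 0.005 m and linear speed of coil below 0.01 m/s); the robot touches nothing.
It fails at once if the robot presses on the coil with more than 15 N (contact force between coil and the fingers above 15 N or contact force between coil and the arm above 15 N).
It fails at once if the coil is pressed against the plunger or cube with more than 15 N (contact force between coil and stop above 15 N).
It fails at once if the coil is lifted or tipped (height (world z) of coil above 0.02 m or angle between coil's own z axis and vertical above 0.25 rad).
It fails at once if the robot touches the stop or its plunger (contact force between any of the fingers, the arm and stop above 1 N).
It fails at once if a bystander is disturbed (distance of any of washers, pusher from where it was at the start of the episode above 0.015 m or contact force between any of the arm, the fingers and jack above 1 N).
It also fails if it takes over 40 s, if anything falls off the work surface, if the arm or the gripper's body presses on something with over 40 N, if the wrist force passes 120 N, or if a joint passes its speed limit or range.

## Working session

There is one attempt and no reset: what is moved stays moved. The work goes in short steps, each a Python script; the robot and the scene stay as the last script left them, time stands still between calls to the robot, and variables do not carry over. Pictures are saved under pics/ and viewed, and the job is handed in when it is done.

```bash
mkdir -p pics
cat > h.py <<'E'
import numpy as np, cv2
from rig import bot
def T(p):
    R=cv2.Rodrigues(np.array(p["rvec"],float))[0]; t=np.array(p["tvec"],float).ravel(); return R,t
def c2w(p,x):
    R,t=T(p); return R.T@(np.array(x)-t)
def w2px(p,X):
    R,t=T(p); c=p["camera_matrix"]@(R@np.array(X)+t); return c[:2]/c[2]
def cloud(p):
    R,t=T(p);K=p["camera_matrix"];z=p["z_map"];v,u=np.mgrid[:z.shape[0],:z.shape[1]]
    P=np.stack([(u-K[0,2])/K[0,0]*z,(v-K[1,2])/K[1,1]*z,z],-1)
    return (P-t)@R, z>0
E
python3 - <<'E'
from h import *
for n in ("scene","top"):
    p=bot.capture(n); cv2.imwrite(f"pics/{n}0.png",p["frame"])
    for l in ("coil","stop","plate_face","washers","pusher","jack"):
        for d in bot.find_in(p,l)[:4]:
            w=c2w(p,d["position"]); print(n,l,round(d["conf"],2),w.round(3),w2px(p,w).round())
print(bot.current_t())
E
```

```text
scene coil 0.98 [0.355 0.188 0.072] [367. 133.]
scene coil 0.85 [ 0.376 -0.099  0.072] [270. 155.]
scene coil 0.7 [0.549 0.047 0.052] [345. 193.]
scene coil 0.7 [0.756 0.002 0.056] [363. 260.]
scene stop 0.56 [0.573 0.305 0.061] [444. 177.]
scene plate_face 0.59 [0.546 0.197 0.035] [399. 186.]
scene washers 0.95 [ 0.393 -0.409  0.034] [154. 192.]
scene washers 0.51 [0.546 0.046 0.053] [345. 192.]
scene pusher 0.84 [0.751 0.193 0.023] [438. 249.]
scene pusher 0.74 [0.547 0.049 0.055] [346. 191.]
scene pusher 0.4 [ 0.676 -0.391  0.081] [167. 264.]
scene jack 0.85 [ 0.672 -0.391  0.081] [167. 263.]
top coil 0.93 [0.312 0.194 0.076] [167. 284.]
top coil 0.82 [0.726 0.001 0.055] [241. 132.]
top coil 0.78 [0.515 0.055 0.053] [222. 206.]
top coil 0.75 [ 0.59  -0.172  0.051] [304. 178.]
top stop 0.79 [0.542 0.309 0.101] [123. 196.]
top stop 0.22 [0.745 0.192 0.03 ] [175. 130.]
top plate_face 0.63 [0.547 0.198 0.04 ] [171. 197.]
top washers 0.79 [ 0.405 -0.411  0.04 ] [394. 242.]
top pusher 0.81 [0.745 0.194 0.027] [175. 131.]
top jack 0.76 [ 0.63  -0.384  0.072] [381. 160.]
0.7
```

View pics/scene0.png

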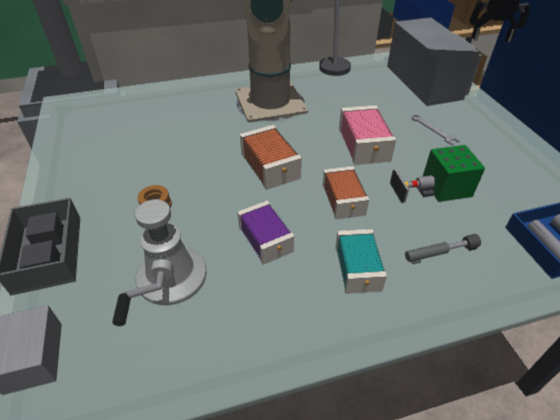

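View pics/top0.png

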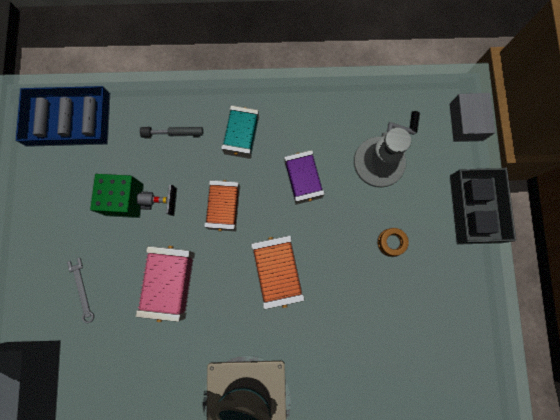

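Candidates for the coil in the scene picture: pink (367,133), large copper (270,155), small copper (345,193), purple (266,231) and turquoise (361,260). By the description it is the small copper one at (345,193), top view (222,206), lying before the plunger. Next I check it in a close crop and measure poses.

```bash
cat >> h.py <<'E'
def coilpose(p,near=None,verbose=True):
    """fit top face rect of coil near xy"""
    W,ok=cloud(p)
    m=ok&(W[...,2]>0.045)&(W[...,2]<0.068)&(np.hypot(W[...,0]-near[0],W[...,1]-near[1])<0.085)
    n,lab,st,ce=cv2.connectedComponentsWithStats(m.astype(np.uint8))
    k=1+np.argmax(st[1:,4]); q=W[lab==k]
    r=cv2.minAreaRect((q[:,:2]*1000).astype(np.float32))
    b=cv2.boxPoints(r)/1000
    e=[b[1]-b[0],b[2]-b[1]]; L=max(e,key=np.linalg.norm)
    a=np.arctan2(L[1],L[0])
    return np.array(r[0])/1000,np.array(r[1]),a,len(q),np.median(q[:,2])
E
python3 - <<'E'
from h import *
for n in ("top","scene"):
    p=bot.capture(n)
    c,s,a,k,z=coilpose(p,(0.535,0.05)); print(n,"coil c",c.round(4),"size",s.round(1),"long axis deg",np.degrees(a).round(2)%180,k,round(z,4))
    W,ok=cloud(p)
    # cube top
    m=ok&(abs(W[...,2]-0.1)<0.008)&(np.hypot(W[...,0]-.55,W[...,1]-.31)<0.1)
    if m.sum()>20:
        r=cv2.minAreaRect((W[m][:,:2]*1000).astype(np.float32)); print("cube",r,m.sum(),np.median(W[m][:,2]))
    # plate: top edge region
    m=ok&(W[...,2]>0.02)&(W[...,2]<0.07)&(np.hypot(W[...,0]-.547,W[...,1]-.2)<0.055)
    q=W[m]; 
    mm=cv2.minAreaRect((q[q[:,1]<q[:,1].min()+.02][:,:2]*1000).astype(np.float32)); print("plate",mm,len(q),q.min(0).round(3),q.max(0).round(3))
    for d in bot.tip_of(p,"plate_face")[:2]+bot.tip_of(p,"stop")[:2]+bot.tip_of(p,"coil")[:4]: print(round(d["conf"],2),c2w(p,d["position"]).round(4))
    u,v=w2px(p,[.545,.14,.03]).astype(int)
    crop=p["frame"][max(v-65,0):v+65,u-90:u+90]; cv2.imwrite(f"pics/crop_{n}.png",cv2.resize(crop,None,fx=4,fy=4,interpolation=cv2.INTER_CUBIC))
E
```

```text
top coil c [0.5208 0.0558] size [ 80.  139.9] long axis deg 174.19 1363 0.0554
cube ((551.9352416992188, 339.3280944824219), (102.3370132446289, 100.89305877685547), 85.01151275634766) 1446 0.10056540482105664
plate ((539.6032104492188, 198.38336181640625), (13.7365083694458, 79.2164306640625), 85.11228942871094) 342 [0.5   0.189 0.02 ] [0.579 0.255 0.059]
0.71 [0.7481 0.2064 0.0017]
0.53 [0.5417 0.1925 0.0348]
0.68 [0.5463 0.2519 0.0034]
0.9 [ 0.5973 -0.1739  0.001 ]
0.75 [ 0.3358 -0.0922 -0.0015]
0.74 [ 7.319e-01  2.100e-03 -3.000e-04]
0.65 [0.3166 0.2041 0.0005]
scene coil c [0.5219 0.0561] size [ 80.8 133.9] long axis deg 174.29 1195 0.0545
cube ((552.9368286132812, 340.73907470703125), (102.77332305908203, 103.75189971923828), 85.2245101928711) 1080 0.09927878876010138
plate ((541.5364990234375, 198.73089599609375), (14.77859878540039, 82.7109603881836), 86.64791870117188) 410 [0.5   0.189 0.02 ] [0.583 0.255 0.056]
0.65 [0.5348 0.1952 0.0296]
0.82 [ 0.5455  0.256  -0.0019]
0.96 [5.18e-01 5.91e-02 1.00e-04]
0.95 [ 0.3334 -0.0942 -0.0017]
0.95 [ 0.5928 -0.1704  0.0027]
0.89 [0.7314 0.0127 0.0014]
```

View pics/crop_scene.png

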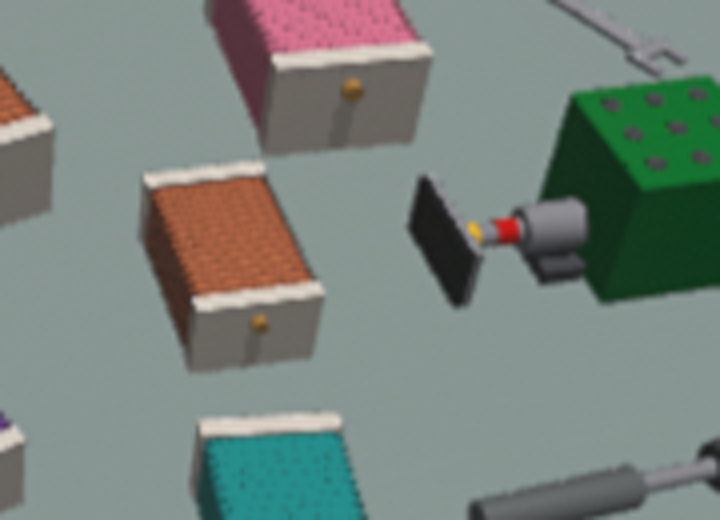

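View pics/crop_top.png

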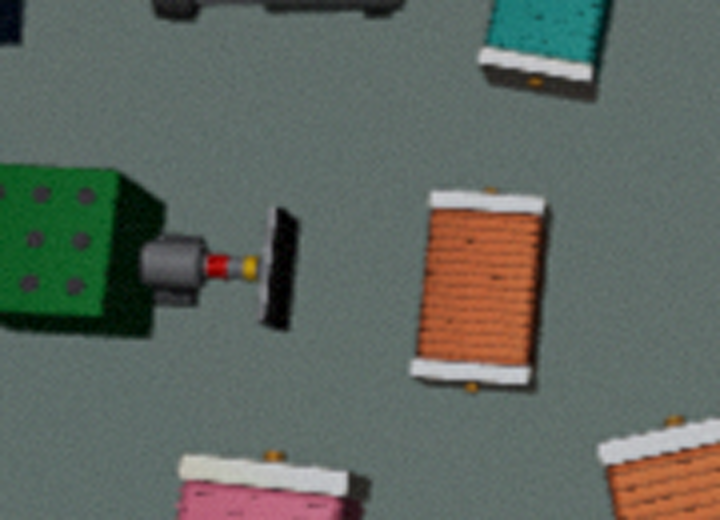

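The crops confirm the choice. The scene crop shows the small copper coil with white cheeks centred near (235,270), and the plunger beside it with both bands showing (red at about (507,232)). It needs no turning and only about 6 mm of lateral correction. I'll push with both open fingers spread along its back face.

```bash
cat >> h.py <<'E'
from scipy.spatial.transform import Rotation as Ro
d=np.array([np.cos(np.radians(85.05)),np.sin(np.radians(85.05)),0]); n=np.array([-d[1],d[0],0]); O=np.array([.5446,.2503,0])
def S(x,y,z): return O+x*d+y*n+np.array([0,0,z])
def toS(w): r=np.array([w[0],w[1]])-O[:2]; return np.array([r@d[:2],r@n[:2]])
def quat(sgn=1,yaw=0.):
    y=sgn*(Ro.from_euler('z',yaw).apply(n)); z=np.array([0,0,-1.]); x=np.cross(y,z)
    q=Ro.from_matrix(np.stack([x,y,z],1)).as_quat(); return q[[3,0,1,2]]
E
python3 - <<'E'
from h import *
for s in (1,-1):
    for P in (S(-.285,.004,.2),S(-.285,.004,.006),S(-.12,.004,.006)):
        j=bot.ik(P,quat(s)); print(s,P.round(3),None if j is None else np.round(j,2))
E
```

```text
1 [ 0.516 -0.033  0.2  ] [ 0.27  0.5  -0.37  1.91  0.25  0.77  2.81]
1 [ 0.516 -0.033  0.006] [ 0.27  0.84 -0.4   2.03  0.77  0.42  2.33]
1 [0.53  0.131 0.006] [-0.06  0.85 -0.36  1.95  0.65  0.46  2.15]
-1 [ 0.516 -0.033  0.2  ] [-0.28  0.51  0.42  1.93 -0.3   0.76  0.23]
-1 [ 0.516 -0.033  0.006] [-0.08  0.82  0.13  2.04 -0.33  0.31  0.24]
-1 [0.53  0.131 0.006] [-0.42  0.84  0.2   1.96 -0.41  0.38  0.01]
```

Run:
```python
from h import *
bot.goto(S(-.285,.005,.2),quat(-1)); print(bot.current_t())
bot.line_to(S(-.285,.005,.006),rate=.12); print(bot.current_t(),bot.current_opening(),bot.current_tcp_pos(),bot.current_ft_force())
bot.line_to(S(-.255,.005,.006),rate=.05); print(bot.current_t(),bot.current_ft_force())
for n in ("scene","top"):
    p=bot.capture(n); cv2.imwrite(f"pics/{n}1.png",p["frame"])
    c,s,a,k,z=coilpose(p,(0.521,0.056)); print(n,toS(c).round(4),s,np.degrees(a)%180)
```

```text
3.5583
5.325 0.08558489867083917 [ 0.51546946 -0.033227    0.00654467] [ 0.26230695 -0.90366467  0.13554155]
6.075 [-0.74748312 -0.55724027 -0.08000511]
scene [-0.1906  0.0044] [ 80.19264984 136.55903625] 169.89206
top [-0.1949  0.0428] [79.98807526 67.70233917] 86.40502
```

View pics/scene1.png

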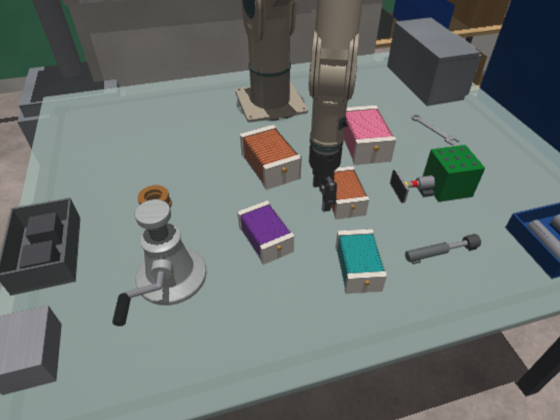

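The picture shows the open fingers standing behind the coil at (330,195) with a gap still visible. I push in steps, watching the force.

Run:
```python
from h import *
for x in (-.235,-.21,-.185):
    bot.line_to(S(x,.005,.006),rate=.03); print(round(bot.current_t(),2),x,toS(bot.current_tcp_pos()).round(4),np.round(bot.current_ft_force(),1))
for n in ("scene","top"):
    p=bot.capture(n); cv2.imwrite(f"pics/{n}2.png",p["frame"])
    c,s,a,k,z=coilpose(p,S(-.14,.005,0)[:2]); print(n,toS(c).round(4),s,np.degrees(a)%180)
u,v=w2px(p,[.545,.14,.03]).astype(int)
p=bot.capture("scene");u,v=w2px(p,[.545,.14,.03]).astype(int)
cv2.imwrite("pics/c2.png",cv2.resize(p["frame"][v-65:v+65,u-90:u+90],None,fx=4,fy=4,interpolation=cv2.INTER_CUBIC))
```

```text
6.99 -0.235 [-0.2352  0.0049] [ 0.3 -3.8 -0. ]
7.97 -0.21 [-0.2093  0.005 ] [ 0.4 -1.9 -0.1]
8.96 -0.185 [-0.185   0.0051] [-0.1 -3.6  1.3]
scene [-0.1485  0.0027] [105.07089233 138.6675415 ] 176.70041
top [-0.1328  0.04  ] [71.18585205 74.80514526] 172.6996
```

View pics/c2.png

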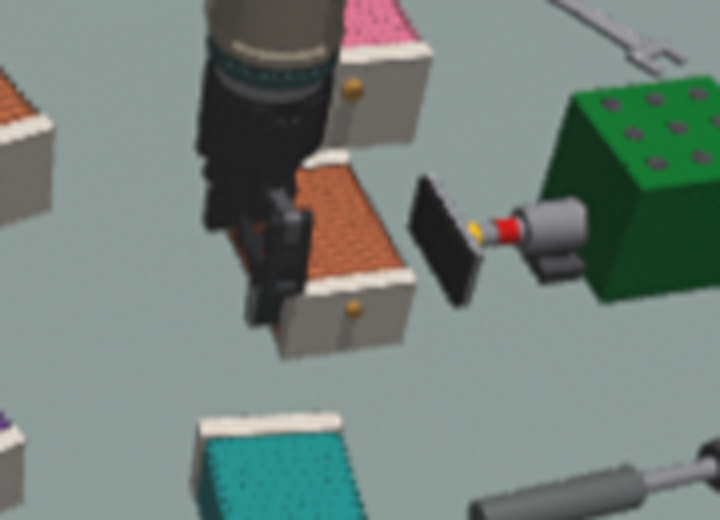

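View pics/top2.png

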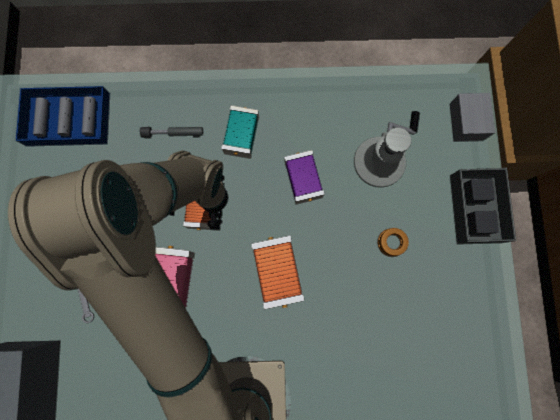

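The coil slides squarely at about 4 N, near cheek at (345,310) in the crop, short of the plate at (445,240). I measure the front face and carry on.

```bash
cat >> h.py <<'E'
def front(p):
    W,ok=cloud(p); r=W-O; X=r@d; Y=r@n; f=p["frame"].astype(int)
    m=ok&(W[...,2]>.05)&(W[...,2]<.062)&(X<-.02)&(X>-.2)&(abs(Y)<.085)
    cop=m&(f[...,2]-f[...,0]>40)   # copper only
    out=[]
    for y0 in (-.055,-.04,-.02,0,.02,.04,.055):
        s=cop&(abs(Y-y0)<.006); out.append((y0,round(float(np.percentile(X[s],97)),4)) if s.sum()>5 else None)
    return out, (Y[cop].min().round(4),Y[cop].max().round(4))
def crop(p,name):
    u,v=w2px(p,[.545,.18,.03]).astype(int)
    cv2.imwrite(f"pics/{name}.png",cv2.resize(p["frame"][v-50:v+50,u-65:u+65],None,fx=6,fy=6,interpolation=cv2.INTER_CUBIC))
E
python3 - <<'E'
from h import *
print(front(bot.capture("scene")))
for x in (-.165,-.155,-.145):
    bot.line_to(S(x,.003,.006),rate=.02); print(round(bot.current_t(),2),x,toS(bot.current_tcp_pos()).round(4),np.round(bot.current_ft_force(),1))
p=bot.capture("scene"); print(front(p)); crop(p,"c3")
E
```

```text
([None, (-0.04, -0.1001), (-0.02, -0.0985), (0, -0.1), (0.02, -0.0993), (0.04, -0.1001), (0.055, -0.099)], (np.float64(-0.0455), np.float64(0.0632)))
10.32 -0.165 [-0.1654  0.0032] [-0.9 -4.8  1.6]
10.97 -0.155 [-0.1548  0.003 ] [-0.1 -4.   1.8]
11.62 -0.145 [-0.145  0.003] [-0.2 -3.4  1.1]
([None, (-0.04, -0.0594), (-0.02, -0.0593), (0, -0.0585), (0.02, -0.0591), (0.04, -0.0583), (0.055, -0.0602)], (np.float64(-0.0463), np.float64(0.0604)))
```

View pics/c3.png

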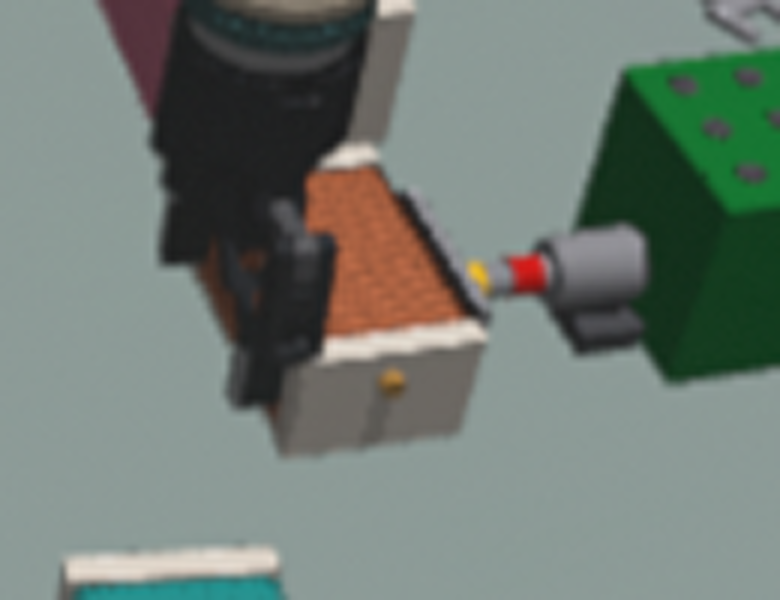

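The coil is square (front face at x ≈ -0.059 across its width), about 7 mm off centre and just at the plate, with the red band at (527,272) still out. I push on slowly.

Run:
```python
from h import *
for x in (-.138,-.131,-.124):
    bot.line_to(S(x,.003,.006),rate=.015); print(round(bot.current_t(),2),x,toS(bot.current_tcp_pos()).round(4),np.round(bot.current_ft_force(),1))
p=bot.capture("scene"); print(front(p)); crop(p,"c4")
```

```text
12.28 -0.138 [-0.1391  0.0031] [-0.3 -5.6  1.6]
12.9 -0.131 [-0.1322  0.0032] [-0.5 -6.1  1.5]
13.52 -0.124 [-0.1253  0.0032] [-1.5 -6.7  3. ]
([None, (-0.04, -0.0394), (-0.02, -0.0393), (0, -0.0393), (0.02, -0.0389), (0.04, -0.0391), (0.055, -0.0403)], (np.float64(-0.047), np.float64(0.0591)))
```

View pics/c4.png

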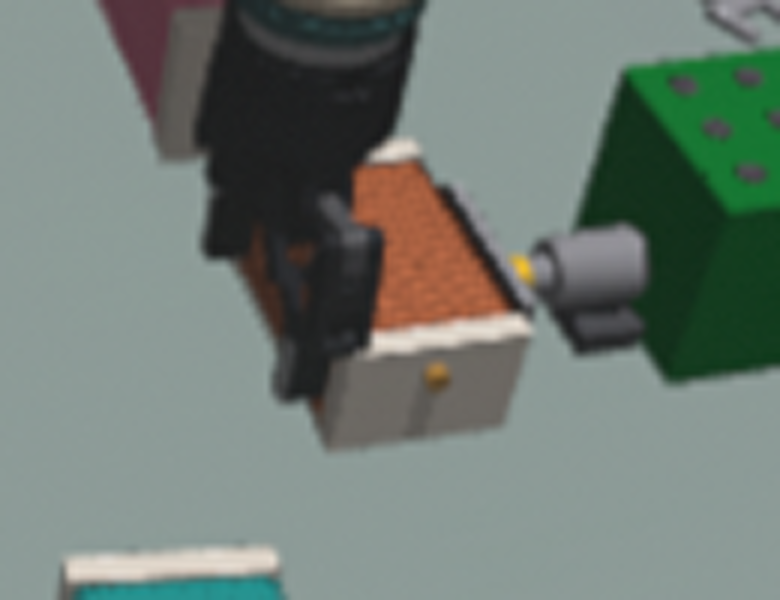

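The red band has just gone and the yellow one shows at (520,268): q is about 0.031–0.033. A further 7 mm brings it to mid-window; then I back off straight.

Run:
```python
from h import *
bot.line_to(S(-.117,.003,.006),rate=.015); print(round(bot.current_t(),2),toS(bot.current_tcp_pos()).round(4),np.round(bot.current_ft_force(),1))
p=bot.capture("scene"); print(front(p)); crop(p,"c5")
bot.line_to(S(-.16,.003,.006),rate=.05)
bot.line_to(S(-.18,.003,.2),rate=.12)
p=bot.capture("scene"); print(front(p)); crop(p,"c6"); cv2.imwrite("pics/scene6.png",p["frame"])
c,s,a,k,z=coilpose(p,S(-.071,.006,0)[:2]); print(toS(c).round(4),s,np.degrees(a)%180,z)
for q in bot.tip_of(p,"plate_face")[:2]: print(q["conf"],toS(c2w(p,q["position"])))
print(bot.current_t(),np.round(bot.current_ft_force(),1))
```

```text
14.18 [-0.1183  0.0032] [-1.4 -6.7  1.8]
([None, (-0.04, -0.0358), (-0.02, -0.0317), (0, -0.03), (0.02, -0.0309), (0.04, -0.0326), (0.055, -0.0323)], (np.float64(-0.0468), np.float64(0.0616)))
([None, (-0.04, -0.0339), (-0.02, -0.0326), (0, -0.0356), (0.02, -0.0334), (0.04, -0.0331), (0.055, -0.0349)], (np.float64(-0.0474), np.float64(0.0596)))
[-0.0641  0.0044] [ 92.66319275 131.99629211] 175.03215 0.054278150622817344
17.1167 [ 0.3 -0.7  0.7]
```

View pics/c6.png

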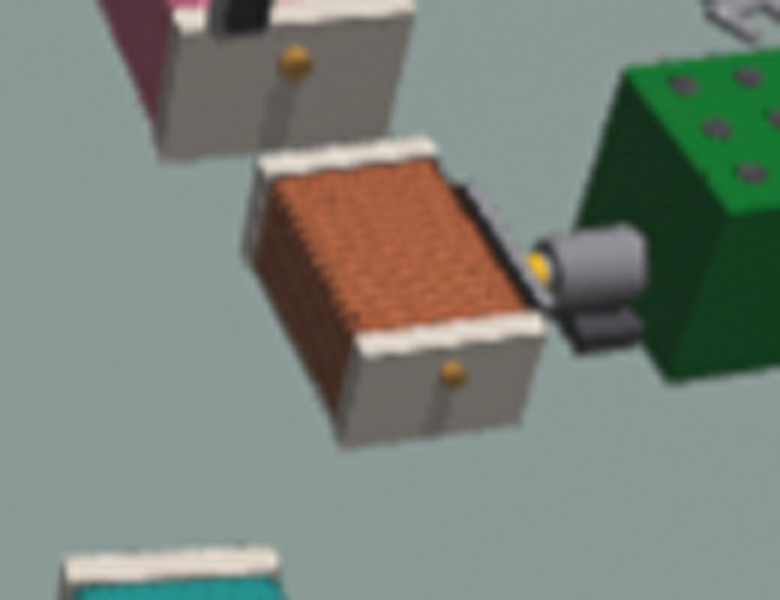

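View pics/scene6.png

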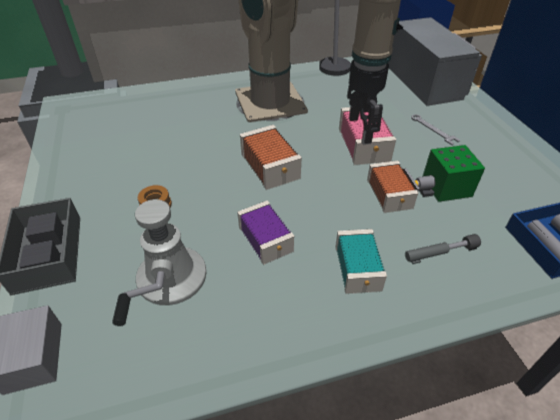

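The red band is gone, the yellow one shows at (538,267), and the coil stands square and flat against the plate. The fingers are well clear above it, so I hand in.

Run:
```python
from h import *
bot.close_job()
```

```text
the job is handed in; nothing more can be done
```

I slid the small copper coil along the bench with both open fingers until it stood against the rubber plate. It then pushed the plunger in until the red band was gone. I backed the arm off and handed the job in after about 17 s; no verdict is reported.

**Last checks, from the scene camera:**
- **Plunger:** the red band is hidden and the yellow band shows. The coil's front face puts the joint at about 0.037 m.
- **Coil:** it is flat, about 4–7 mm off centre and square within about 0.02 rad. Before I backed off it was driving the plate, and its front face was within about 2 mm of the same place afterwards. I did not measure the final gap to the plate directly.
- **Force:** the wrist read up to about 7.5 N between push steps, so I did not see any peak within a step.
- **Bystanders:** the final picture shows the washers, the pusher and the jack apparently undisturbed. I did not measure them again.

**Checks that failed or disagreed:**
- With the arm over the coil, the rectangle fits came out wrong in the top view and unreliable in the scene view, so I used the copper front edge instead.
- The final rectangle fit came out too deep at 93 mm (80 mm expected), because it took in the plate's edge. I ignored its x value.
- The plate detector found nothing in the last picture, so the plunger value rests on the front-face measurement and the visible bands.

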